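# Put the rinsed desk cups on the drying stand

## Task

Get the rinsed tea things drying on the wooden stand: first push the steel drip tray fully home under the stand, then take the tall slim tumbler from the rubber mat and set it upside down over the tall peg, then the short wide cup upside down over the short peg, both with the rim flat on the deck, and last lay the knobbed lid flat, knob up, inside the low wooden ring on the deck. Set each thing down rather than letting it drop, let go of everything, and leave the other things on the desk where they are.

Things in the scene. Friction and masses are not known exactly. Their poses are not given: they have to be found in the camera images.
- tumbler_mid (a point): centre (half-way along the axis) of the tall slim stainless tumbler, outer diameter 54 mm, length 105 mm, straight sides, wall 2.5 mm, inner depth 100 mm, about 0.14 kg. Starts lying in a trough of the drain mat. Its x axis runs from closed base to open mouth: level at the start, pointing to the robot's left (+y within 0.42 rad); straight down at the end.
- tumbler_rim (a point): centre of the tumbler's mouth, 52.5 mm from tumbler_mid along +x; same axes
- tumbler: the tumbler as a body, origin and axes as tumbler_mid
- cup_mid (a point): centre of the short wide stainless cup, outer diameter 62 mm, length 72 mm, straight sides, wall 2.5 mm, inner depth 67 mm, about 0.13 kg. Starts lying in the other trough. Its x axis runs from closed base to open mouth: level at the start, pointing to the robot's left (+y within 0.42 rad); straight down at the end.
- cup_rim (a point): centre of the cup's mouth, 36 mm from cup_mid along +x; same axes
- cup: the cup as a body, origin and axes as cup_mid
- drain_mat: black rubber draining mat fixed to the desk, 200 (x) x 250 (y) x 4 mm, origin at the centre of its underside. Its x axis points to the robot's left; two shallow troughs run along x at y = -65 and +65 mm, each between two ribs 5 mm high (inner faces 35 mm apart); a cup lies on the floor of each, along x within 0.02 rad
- stand: wooden drying stand fixed to the desk, deck 150 (x) x 340 (y) mm, its top 45 mm above the desk; origin on the desk under its centre, front towards -x (the robot), yaw -0.1 to 0.3. Tall peg, short peg and lid ring stand on the deck at x = 0, y = -120, 0, +120 mm, in an order that varies
- tall_peg: fixed upright wooden peg, 22 mm diameter with a tapered tip, 80 mm high: too high for the short cup to reach the deck over it. Origin at its foot, on the deck (45 mm above the desk); z up
- short_peg: fixed upright wooden peg, 22 mm diameter with a tapered tip, 45 mm high. Origin at its foot, on the deck; z up
- lid_ring: fixed low wooden ring on the deck, inner diameter 74 mm, outer 82 mm, 5 mm high. Origin at its centre, on the deck; z up
- lid_knob (a point): grip point of the steel lid's knob: on the lid's axis, 27 mm above its underside. The lid is a disc 62 mm in diameter and 4 mm thick with a plain black cylindrical knob 18 mm in diameter rising from 4 to 37 mm above the underside, about 0.07 kg. It starts knob up on the desk; z up
- lid: the lid as a body, origin at the centre of its underside
- drip_tray (a joint): how far the steel drip tray (300 mm wide) is drawn out from under the stand towards the stand's -x, in m: 0 is fully home against a stop, starts between 0.03 and 0.06. About 2.5 N of friction; stays where it is left
- tray_lip (a point): middle of the front edge of the drip tray's lip, 28 mm above the desk; x axis as the stand's, +x is the way to push. The lip is a ledge 90 mm wide that stands out 14 mm from the tray's front plate (290 mm wide, from 5 to 31 mm above the desk); push it with shut or half-shut fingers reaching below 25 mm. When the tray is home the lip's edge is 92 mm in front of the stand's centre
- mug: bystander: white mug 78 mm diameter, 92 mm high, standing; origin at the centre of its underside
- jar: bystander: white screw-cap jar 68 mm diameter, 60 mm high; origin at the centre of its underside
- stapler: bystander: stapler 140 x 34 x 45 mm; origin at the centre of its underside
- phone: bystander: black mobile phone lying flat, 150 x 72 x 9 mm; origin at the centre of its underside
- mouse: bystander: white computer mouse, 62 mm across, 34 mm high; origin at the centre of its underside
- tape: bystander: tape dispenser 130 x 50 x 75 mm; origin at the centre of its underside
- note_block: bystander: block of paper 76 x 76 x 30 mm; origin at the centre of its underside
There are look-alikes about, which are no part of the job. Leave any blue, turquoise or yellow look-alike of the cup alone.

How it is judged:
By the outcome, as a careful person would: the job done as asked, in the order asked, and still so for the second after the job is handed in, with the robot touching nothing.
It also fails if it takes over 72 s, if anything falls off the work surface, if the arm or the gripper's body presses on something with over 40 N, if the wrist force passes 120 N, or if a joint passes its speed limit or range.

## Robot

A 6-joint arm with a two-finger parallel gripper is mounted at the origin on the work surface. World frame = base frame: x ahead of the robot, y to its left, z up, the work surface at z = 0. Lengths are in m, angles in degrees, forces in N, time in s.
With the tool pointing down it reaches from about 0.35 to 0.875 m from the base axis. Payload 4.2 kg.
Tool frame: the origin (TCP) lies midway between the tips of the shut fingers; the grasp point (between the pads) lies 19 mm behind it; y points along the fingers, z is the direction in which the jaws open and shut, and the axes are right-handed (so a half turn about y gives the same grasp; the last joint's range is limited). The gripper opens to 87 mm and grips with 3 to 60 N. Pads are 19 mm wide; open, the fingers measure 117 mm over their backs; the gripper's body (75 mm by 190 mm) begins 51 mm behind the grasp point.
Start: joints at [14.817, 22.042, 0.453, 0, -68.411, -14.817], TCP at [0.625, 0, 0.223] pointing down, gripper open.
Joint ranges: [-179.83, 179.83], [-69.29, 118.12], [-61.27, 80.66], [-181.25, 117.63], [-171.15, -9.14], [-177.46, 177.46]. Speed limits (degrees/s): [159.86, 159.86, 180, 180, 180, 180].

## Interface

Orientations are given as [roll, pitch, yaw] about the fixed x, y, z axes, in that order (R = Rz(yaw) Ry(pitch) Rx(roll)).
In Python, from workcell import env gives the robot as it stands. The module is installed in compiled form; this text tells all that it offers. Calls block until the motion is done:
- env.goto(position, orientation): joint-space move of the TCP to a pose.
- env.move_straight(position, rotation=None, rate=0.15, force_limit=None): straight line of the TCP; rotation=None keeps the orientation; rate is the mean speed in m/s. With force_limit (N) it stops when the force on the tool has changed by that much, and returns True; else False.
- env.set_joints(angles): joint-space move.
- env.gripper_to(opening, grasp_force=None): opening from 0.0 (shut) to 1.0 (fully open); grasp_force is the grip in N (None keeps the last); returns when the fingers have stopped.
- env.dwell(seconds).
- env.inverse_kinematics(position, orientation): joint angles nearest the present ones, or None.
- env.read_state(): the state.
- env.grab_frame(name): name is "scene" or "side" or "wrist"; returns a dict with "image" (420x560x3 uint8, blue, green, red), "fx", "fy", "cx", "cy" (pixels), "position" and "orientation" of the camera in the world. Camera axes: x right, y up, looking along -z (the intrinsics and any distortion apply to the point x, -y, -z); pixel columns grow to the right and rows downward; lengths in m; the calibration is good to about 2 mm. A picture is of the moment at which its call begins. There is no depth.
A pose or a line that the arm cannot do raises env.Unreachable and nothing moves.
- env.close_job(): hands the job in, once; it reports no verdict.
Trained networks look in a picture, given as the dict that the camera call returned (one of the last four; its "shot" number tells which), for a name from the list of things; names that differ only in an ending like _2 or _b are one class to them, and where a whole thing is asked for, a point or a joint stands for the part that bears it (a point fixed in the world has none). Each returns a list of dicts, best first, with "score" (0 to 1); they miss things now and then, are a little off and sometimes report something else, mostly with a low value. They report only what shows in the picture. A call takes as long as a camera call. They do not tell look-alikes from the thing itself.
- env.search_frame(picture, thing): "xyz" ([x, y, z] in m, in world coordinates, good to about 4 mm: the middle of the surface that is visible of it).
- env.trace(picture, thing): "mask" (420x560 bool, what is visible of it).
The state is a dict: "clock": time; "joint_positions": joint angles; "qvel": joint speeds; "joint_torque": joint torques, N m; "position": TCP position; "tool_rot": TCP orientation; "force": force on the tool from outside, world axes, zero at the start; "wrist_torque": the same for the moment, N m; "opening": opening from 0.0 (shut) to 1.0 (fully open).
Only numpy, scipy, OpenCV 4.12 (cv2) and the standard library are available. Lean on these libraries where they do the work, as an engineer would, in place of code of your own. Each camera call takes 0.05 s, during which the arm holds its last target. There are 200 camera calls.

## Working session

There is one attempt and no reset: what is moved stays moved. The work goes in short steps, each a Python script; the robot and the scene stay as the last script left them, time stands still between calls to the robot, and variables do not carry over. Pictures are saved under pics/ and viewed, about 8 in all and at most 12, crops included, and the job is handed in when it is done.

```bash
mkdir -p pics; cat > h.py <<'E'
import numpy as np, cv2
from scipy.spatial.transform import Rotation as R
from workcell import env
def save(f,n): cv2.imwrite('pics/'+n+'.png',f['image'])
def camR(f):
    o=np.array(f['orientation'],float)
    return o if o.shape==(3,3) else R.from_euler('xyz',o,degrees=True).as_matrix()
def ray(f,u,v):
    d=camR(f)@np.array([(u-f['cx'])/f['fx'],-(v-f['cy'])/f['fy'],-1.]);return np.array(f['position']),d
def onz(f,u,v,z):
    p,d=ray(f,u,v);return p+d*(z-p[2])/d[2]
def proj(f,P):
    c=camR(f).T@(np.array(P)-np.array(f['position']));return f['cx']+f['fx']*c[0]/-c[2],f['cy']-f['fy']*c[1]/-c[2]
E
python3 - <<'E'
from h import *
s=env.read_state();print(s)
fs={}
for n in ['scene','side','wrist']:
    f=env.grab_frame(n);fs[n]=f;print(n,{k:v for k,v in f.items() if k!='image'})
cv2.imwrite('pics/a.png',fs['scene']['image']);cv2.imwrite('pics/b.png',fs['side']['image'])
for n in fs:
  for t in ['tumbler','cup','drain_mat','stand','tall_peg','short_peg','lid_ring','lid','lid_knob','drip_tray','tray_lip'] if n!='wrist' else []:
    for r in env.search_frame(fs[n],t)[:4]:
        print(n,t,round(r['score'],2),np.round(r['xyz'],3),np.round(proj(fs[n],r['xyz'])))
E
```

```text
{'clock': 0.0, 'joint_positions': array([ 1.48185817e+01,  2.20908783e+01,  3.80453408e-01, -2.99286270e-02,
       -6.84136572e+01, -1.48169799e+01]), 'qvel': array([-0.12669631,  0.032999  ,  0.07212849,  0.02677238, -0.00288017,
       -0.01335585]), 'joint_torque': array([ 5.69075401e-04, -3.90661991e+01,  1.87403029e+01,  4.22001421e+00,
        1.09914420e-02, -1.81494070e-04]), 'position': array([6.24386735e-01, 4.30185098e-05, 2.21460569e-01]), 'tool_rot': array([-8.98729305e+01,  4.85141484e-03,  8.99905662e+01]), 'force': array([-0.31696699,  0.26997514, -0.26099543]), 'wrist_torque': array([-0.07673733,  0.01277844,  0.02917921]), 'opening': 0.9978039386652671}
scene {'fx': 395.01748333173464, 'fy': 395.01748333173464, 'cx': 274.5016195425085, 'cy': 208.02569870622932, 'position': array([ 1.22237953, -0.40514218,  0.9396523 ]), 'orientation': array([42.9777827 , -1.16933862, 63.36977899]), 'shot': 1}
side {'fx': 459.59614664311505, 'fy': 459.59614664311505, 'cx': 280.2453390109562, 'cy': 213.78147787579672, 'position': array([-0.24130607, -0.98437722,  1.19118469]), 'orien
[... 1697 characters left out ...]
-0.354  0.004] [342. 280.]
side drain_mat 0.53 [ 0.439 -0.582  0.022] [383. 334.]
side stand 0.72 [0.555 0.187 0.047] [259. 181.]
side stand 0.47 [ 0.561 -0.051  0.002] [299. 221.]
side tall_peg 0.56 [0.591 0.328 0.091] [246. 152.]
side lid_ring 0.43 [ 0.731 -0.143  0.045] [350. 206.]
side lid 0.69 [ 0.558 -0.046  0.003] [297. 220.]
side lid_knob 0.7 [ 0.563 -0.048  0.001] [298. 221.]
side lid_knob 0.47 [0.746 0.27  0.017] [284. 159.]
side drip_tray 0.66 [0.503 0.203 0.009] [247. 191.]
side drip_tray 0.39 [ 0.559 -0.347  0.049] [356. 260.]
side drip_tray 0.34 [0.376 0.002 0.009] [249. 234.]
side drip_tray 0.31 [0.746 0.272 0.02 ] [284. 158.]
side tray_lip 0.62 [0.505 0.205 0.004] [247. 192.]
```

```bash
python3 -c "
import cv2
a=cv2.imread('pics/a.png')[60:380,80:480];cv2.imwrite('pics/a2.png',cv2.resize(a,(750,600),interpolation=cv2.INTER_CUBIC))
b=cv2.imread('pics/b.png')[100:370,160:520];cv2.imwrite('pics/b2.png',cv2.resize(b,(800,600),interpolation=cv2.INTER_CUBIC))"
```

```text
(no output)
```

View pics/a2.png

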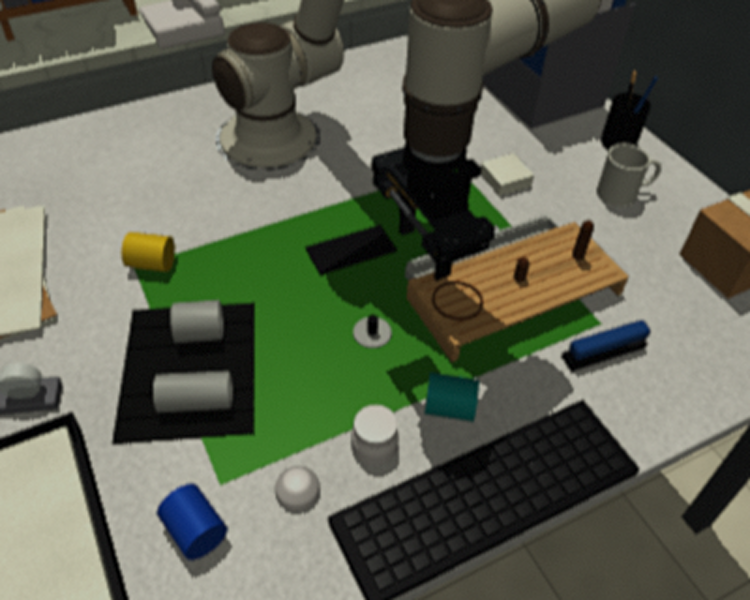

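View pics/b2.png

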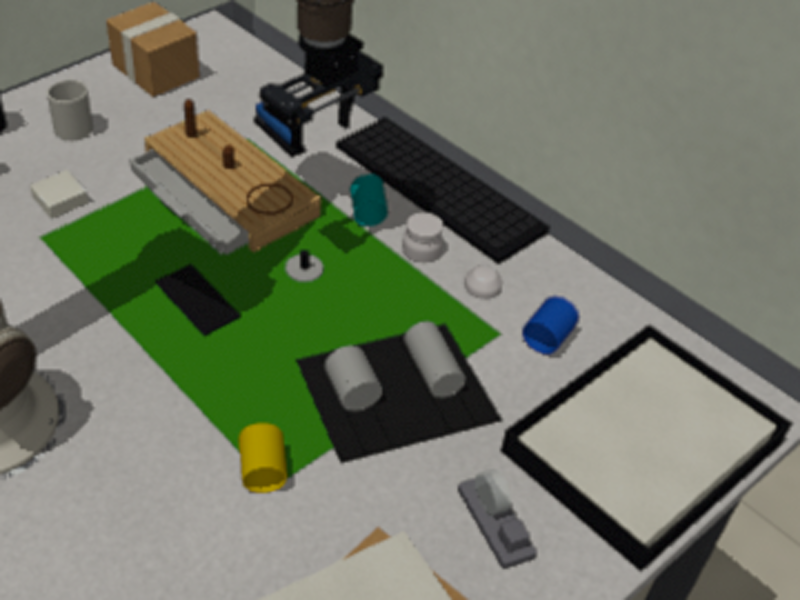

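The scene crop shows these cup-like things (crop pixels):
- **Steel tumbler:** the long one on the mat (192,391).
- **Steel cup:** the short one on the mat (197,322).
- **Look-alikes to leave:** yellow (148,252), blue (192,520) and turquoise (452,397).

The lid is at (372,330). On the stand, from right to left, are the ring, the short peg and the tall peg, with the tray drawn out in front. I'm choosing the two steel ones on the mat. Next come the near views.

```bash
cat >> h.py <<'E'
from scipy.optimize import minimize
def cyl(c,ax,r,L):   # surface points of both end circles
    ax=np.array(ax,float)/np.linalg.norm(ax); u=np.cross(ax,[0.3,0.5,0.81]);u/=np.linalg.norm(u);v=np.cross(ax,u)
    t=np.linspace(0,2*np.pi,40)[:,None]; ring=r*(np.cos(t)*u+np.sin(t)*v)
    return np.vstack([c+ax*L/2+ring,c-ax*L/2+ring])
def sil(f,P):
    m=np.zeros((1680,2240),np.uint8)
    q=np.array([proj(f,p) for p in P])*4+1.5
    cv2.fillConvexPoly(m,cv2.convexHull(np.round(q).astype(np.int32)),255)
    return cv2.resize(m,(560,420),interpolation=cv2.INTER_AREA)/255.
def fit(views,model,x0,step):
    def cost(x):
        s=0
        for f,m in views:
            a=sil(f,model(x));s+=1-np.minimum(a,m).sum()/np.maximum(a,m).sum()
        return s/len(views)
    x0=np.array(x0,float);sim=np.vstack([x0]+[x0+np.eye(len(x0))[i]*step[i] for i in range(len(x0))])
    r=minimize(cost,x0,method='Nelder-Mead',options=dict(initial_simplex=sim,xatol=2e-4,fatol=1e-4))
    return r.x,r.fun
def pose(d,j):       # tool y=d, z=j -> rpy
    d=np.array(d,float)/np.linalg.norm(d); j=np.array(j,float); j-=d*(j@d); j/=np.linalg.norm(j)
    return R.from_matrix(np.column_stack([np.cross(d,j),d,j])).as_euler('xyz',degrees=True)
def mask(f,t,near,tol=30):
    "trace result whose centroid lies nearest the pixel"
    b=None
    for r in env.trace(f,t):
        v,u=np.nonzero(r['mask'])
        if len(u) and (b is None or np.hypot(u.mean()-near[0],v.mean()-near[1])<b[0]): b=(np.hypot(u.mean()-near[0],v.mean()-near[1]),r['mask'],r['score'])
    return b[1].astype(float) if b and b[0]<tol else None
E
python3 - <<'E'
from h import *
D=[-90,0,90]
env.goto([0.52,-0.30,0.30],D); A=env.grab_frame('wrist');save(A,'w_mat')
for t,r,L,c in [('tumbler',.027,.105,(0.57,-.343,.031)),('cup',.031,.072,(.45,-.3,.035))]:
    m=mask(A,t,proj(A,c),45)
    if m is None: print(t,'none',[ (q['score'],q['xyz']) for q in env.search_frame(A,t)]);continue
    x,e=fit([(A,m)],lambda x:cyl([x[0],x[1],c[2]],[-np.sin(x[2]),np.cos(x[2]),0],r,L),[c[0],c[1],.1],[.02,.02,.1]);print(t,x,e)
for t in ['tumbler','cup']: print(t,[(round(q['score'],2),np.round(q['xyz'],3)) for q in env.search_frame(A,t)])
env.goto([0.56,0.12,0.33],D); B=env.grab_frame('wrist');save(B,'w_stand')
for t,h,c in [('tall_peg',.08,(.595,.327)),('short_peg',.045,(.6,.21))]:
    m=mask(B,t,proj(B,(*c,.045+h/2)),30)
    if m is None: print(t,'none');continue
    x,e=fit([(B,m)],lambda x:cyl([x[0],x[1],.045+h/2],[0,0,1],.011,h),c,[.01,.01]);print(t,x,e)
for t,z,c in [('lid_ring',.05,(.595,.09)),('lid_knob',.037,(.562,-.047))]:
    m=mask(B,t,proj(B,(*c,z)),40)
    if m is None: print(t,'none');continue
    v,u=np.nonzero(m>0);print(t,onz(B,(u.min()+u.max())/2,(v.min()+v.max())/2,z if t=='lid_ring' else .002),m.sum(),u.min(),u.max(),v.min(),v.max())
for t in ['tall_peg','short_peg','lid_ring','lid','lid_knob','tray_lip','drip_tray']: print(t,[(round(q['score'],2),np.round(q['xyz'],3),np.round(proj(B,q['xyz']))) for q in env.search_frame(B,t)])
print(env.read_state()['clock'])
cv2.imwrite('pics/c.png',np.vstack([A['image'][:],B['image']])[:,:])
E
python3 -c "
import cv2,numpy as np
a=cv2.imread('pics/w_mat.png');b=cv2.imread('pics/w_stand.png')
cv2.imwrite('pics/c.png',np.hstack([cv2.resize(a,(400,300),interpolation=3),cv2.resize(b,(400,300),interpolation=3)]))"
```

```text
tumbler [ 0.56941027 -0.33683264 -0.38932723] 0.025093657367975197
cup [ 0.44692413 -0.29128764 -0.36212453] 0.03237117779258136
tumbler [(0.95, array([ 0.564, -0.343,  0.053]))]
cup [(0.84, array([ 0.753, -0.402,  0.057])), (0.56, array([ 0.449, -0.296,  0.066])), (0.56, array([ 0.266, -0.325,  0.06 ])), (0.51, array([ 0.704, -0.006,  0.042]))]
tall_peg [0.59734973 0.33013438] 0.7496512280998424
short_peg [0.59551872 0.21342134] 0.20465712454603713
lid_ring [0.5946332  0.09317092 0.05      ] 665.0 227 287 120 178
lid_knob [ 0.56209028 -0.04209237  0.002     ] 1725.0 258 303 22 71
tall_peg [(0.51, array([0.6  , 0.329, 0.12 ]), array([254., 326.]))]
short_peg []
lid_ring [(0.74, array([0.595, 0.099, 0.05 ]), array([257., 153.]))]
lid [(0.74, array([ 0.559, -0.039,  0.003]), array([283.,  49.]))]
lid_knob [(0.94, array([ 0.562, -0.037,  0.005]), array([281.,  50.])), (0.6, array([0.38 , 0.004, 0.009]), array([409.,  81.]))]
tray_lip [(0.59, array([0.487, 0.197, 0.011]), array([328., 211.]))]
drip_tray [(0.73, array([0.597, 0.328, 0.123]), array([256., 326.])), (0.67, array([0.486, 0.195, 0.006]), array([328., 209.]))]
4.9
```

View pics/w_mat.png

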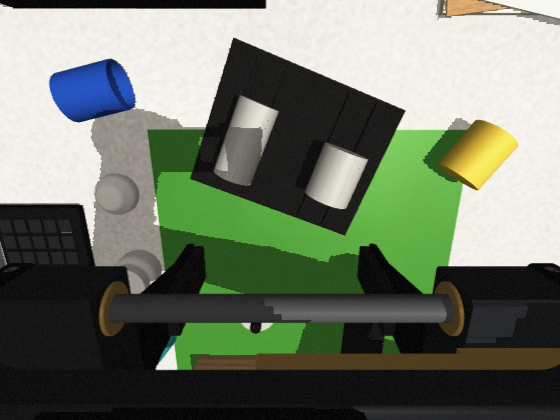

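View pics/w_stand.png

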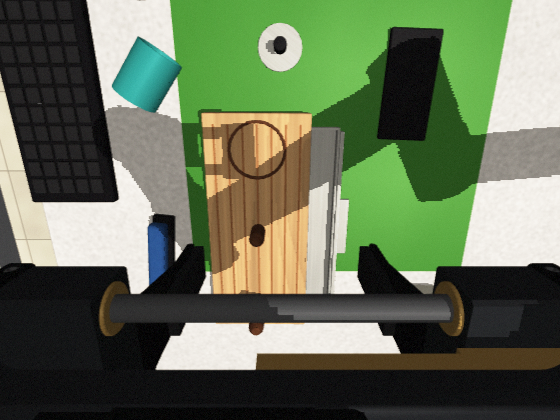

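The mat view confirms two steel cylinders, the tumbler at (245,140) and the cup at (337,175). The blue one (92,90) and the yellow one (480,155) are off the mat. The stand view shows the ring (257,149), the short peg (257,235), the tall peg under the gripper bar (256,326) and the lip at about (343,225). Now I'll push the tray.

```bash
python3 - <<'E'
from h import *
B=env.grab_frame('wrist')
for p in [(202,113),(311,113),(210,260),(311,260)]: print(p,onz(B,*p,.045))
lip=onz(B,347,225,.028);print('lip',lip, 'lip ends',onz(B,347,198,.028),onz(B,347,253,.028))
P=[-90,0,0]
env.gripper_to(0.0,20)
env.goto([lip[0]-.045,.2125,.12],P)
env.move_straight([lip[0]-.045,.2125,.013],rate=.2,force_limit=15)
h=env.move_straight([.53,.2125,.013],rate=.06,force_limit=14)
s=env.read_state();print(h,s['position'],s['force'],s['clock'])
p=s['position'];env.move_straight([p[0]-.03,.2125,.013],rate=.15)
env.move_straight([p[0]-.08,.2125,.25],rate=.35)
env.gripper_to(1.0)
f=env.grab_frame('side');save(f,'s1')
f=env.grab_frame('wrist');save(f,'w1')
for t in ['tray_lip','tall_peg','short_peg','lid_ring']: print(t,[(round(q['score'],2),np.round(q['xyz'],3)) for q in env.search_frame(f,t)])
print(env.read_state()['clock'])
b=cv2.imread('pics/s1.png')[120:230,180:340]
cv2.imwrite('pics/d.png',np.hstack([cv2.resize(f['image'],(400,300)),cv2.resize(b,(400,300),interpolation=2)]))
E
```

```text
(202, 113) [0.66805081 0.04656674 0.045     ]
(311, 113) [0.52104324 0.0465556  0.045     ]
(210, 260) [0.67236486 0.26680809 0.045     ]
(311, 260) [0.51469073 0.26678093 0.045     ]
lip [0.45845073 0.21486242 0.028     ] lip ends [0.46124299 0.17093755 0.028     ] [0.45538568 0.26307856 0.028     ]
True [0.49226228 0.21124061 0.01202498] [-1.40035294  0.83664996  1.90105819] 10.1
tray_lip [(0.96, array([0.517, 0.217, 0.034]))]
tall_peg [(0.69, array([ 0.539, -0.03 ,  0.004])), (0.68, array([0.592, 0.327, 0.106]))]
short_peg [(0.83, array([0.589, 0.217, 0.084]))]
lid_ring [(0.52, array([0.629, 0.11 , 0.051]))]
13.1
```

View pics/d.png

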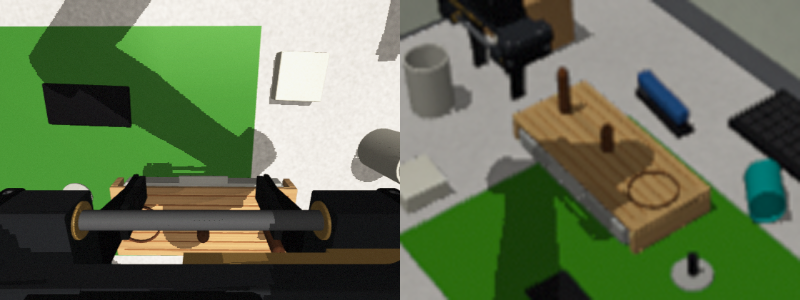

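The side crop shows the tray plate and lip flush at the stand's front. The push stopped on force at TCP x = 0.492, which is about 0.502 at the lip against the expected 0.503. Next is planning the grasps.

```bash
cat >> h.py <<'E'
def grasp_rot(a,tau,s): return pose(np.sin(tau)*np.array(a)+[0,0,-np.cos(tau)], s*np.array([-a[1],a[0],0]))
def place_rot(h,tau,s): return pose(np.cos(tau)*np.array(h)+[0,0,-np.sin(tau)], s*np.array([h[1],-h[0],0]))
def tcp(g,o): # TCP position for the grasp point g
    return np.array(g)+.019*R.from_euler('xyz',o,degrees=True).as_matrix()[:,1]
def ax(y): return np.array([-np.sin(y),np.cos(y),0])
TUM=np.array([.5694,-.3368,.031]);TA=ax(-.378)
CUP=np.array([.4469,-.2913,.035])
TALL=np.array([.5965,.3325,.045]);SHORT=np.array([.5955,.2130,.045]);RING=np.array([.5946,.0930,.045])
E
python3 - <<'E'
from h import *
for tau in (45,35,25):
  for s in (1,-1):
    t=np.radians(tau)
    for n,c in (('tum',TUM),('cup',CUP)):
      o=grasp_rot(TA,t,s)
      print(tau,s,n,[None if q is None else np.round(q) for q in (env.inverse_kinematics(tcp(c+[0,0,dz],o),o) for dz in (0,.2))])
    for n,c in (('tall',TALL+[0,0,.0525]),('short',SHORT+[0,0,.036])):
      for hy in (0,30,60,-30):
        h=[np.cos(np.radians(hy)),np.sin(np.radians(hy)),0]; o=place_rot(h,t,s)
        print(tau,s,n,hy,[None if q is None else np.round(q) for q in (env.inverse_kinematics(tcp(c+[0,0,dz],o),o) for dz in (0,.11))])
E
```

```text
45 1 tum [array([-38.,  47.,  15., -44., -78.,  33.]), array([-37.,  35.,  23., -43., -93.,  19.])]
45 1 cup [array([-41.,  39.,  -3., -44., -73.,  43.]), array([-41.,  24.,   5., -42., -90.,  27.])]
45 1 tall 0 [None, array([ 34.,  17., -42., 111., -25., -48.])]
45 1 tall 30 [None, None]
45 1 tall 60 [array([ 26.,  27.,  -9., -61., -27., 173.]), array([ 30.,  18.,  -8., -44., -30., 152.])]
45 1 tall -30 [array([ 49.,  33., -36.,  80., -45., -60.]), array([ 52.,  25., -30.,  65., -51., -43.])]
45 1 short 0 [None, None]
45 1 short 30 [None, None]
45 1 short 60 [array([  12.,   27.,  -12.,  -65.,  -35., -172.]), array([ 16.,  17., -10., -51., -39., 169.])]
45 1 short -30 [array([ 33.,  29., -47., 103., -40., -71.]), array([ 40.,  19., -43.,  80., -42., -49.])]
45 -1 tum [array([ -38.,   47.,   15.,  -44.,  -78., -147.]), array([ -37.,   35.,   23.,  -43.,  -93., -161.])]
45 -1 cup [array([ -41.,   39.,   -3.,  -44.,  -73., -137.]), array([ -41.,   24.,    5.,  -42.,  -90., -153.])]
45 -1 tall 0 [None, array([ 34.,  17., -42., 111., -25., 132.])]
45 -1 tall 30 [None, None]
45 -1 tall 60
[... 3317 characters left out ...]
e, None]
25 -1 tall 30 [array([   9.,   33.,  -35., -152.,  -44.,   79.]), array([  13.,   18.,  -25., -137.,  -23.,   56.])]
25 -1 tall 60 [array([   9.,   33.,  -14., -101.,  -46.,   43.]), array([ 14.,  21., -11., -88., -41.,  21.])]
25 -1 tall -30 [array([ 50.,  39., -40.,  94., -64., 103.]), array([ 52.,  30., -37.,  86., -64., 116.])]
25 -1 short 0 [None, None]
25 -1 short 30 [array([  -5.,   33.,  -35., -136.,  -48.,   73.]), array([   1.,   16.,  -27., -118.,  -30.,   44.])]
25 -1 short 60 [array([ -3.,  34., -16., -93., -54.,  45.]), array([  1.,  22., -13., -84., -52.,  26.])]
25 -1 short -30 [array([ 36.,  36., -51., 113., -64.,  93.]), array([ 39.,  25., -49., 103., -60., 107.])]
```

```bash
cat >> h.py <<'E'
TAU=np.radians(35);S=-1;H=np.array([np.cos(np.radians(60)),np.sin(np.radians(60)),0])
def pick(c,a,width):
    o=grasp_rot(a,TAU,S)
    env.goto(tcp(c+[0,0,.12],o),o)
    hit=env.move_straight(tcp(c,o),rate=.12,force_limit=15)
    env.gripper_to(0.0,30)
    print('pick hit',hit,'opening mm',env.read_state()['opening']*87,'want',width)
    env.move_straight(tcp(c+[0,0,.2],o),rate=.2)
    print('lifted',env.read_state()['opening']*87,env.read_state()['clock'])
def place(foot,half,top):
    o=place_rot(H,TAU,S); g=foot+[0,0,half]
    env.goto(tcp(g+[0,0,top+.03],o),o)
    return o,g
E
python3 - <<'E'
from h import *
pick(TUM,TA,54)
o,g=place(TALL,.0525,.08)
env.dwell(.2)
f=env.grab_frame('scene');save(f,'p1');s=env.grab_frame('side');save(s,'p2')
print(env.read_state()['clock'],env.read_state()['position'],tcp(g+[0,0,.11],o))
for q,n,c in ((f,'scene',(220,100)),(s,'side',(160,70))):
    print(n,[(round(r['score'],2),np.round(r['xyz'],3),np.round(proj(q,r['xyz']))) for r in env.search_frame(q,'tumbler')], proj(q,TALL),proj(q,TALL+[0,0,.08]),proj(q,g+[0,0,.11]))
a=f['image'][100:250,300:500];b=s['image'][80:230,150:350]
cv2.imwrite('pics/e.png',np.hstack([cv2.resize(a,(400,300),interpolation=2),cv2.resize(b,(400,300),interpolation=2)]))
E
```

```text
pick hit False opening mm 53.35685522451779 want 54
lifted 53.71557161326527 18.1583
20.8417 [0.60449657 0.34568879 0.19658842] [0.60428194 0.34597872 0.19660205]
scene [(0.77, array([0.615, 0.323, 0.249]), array([405., 151.])), (0.69, array([ 0.464, -0.294,  0.054]), array([185., 231.])), (0.31, array([ 0.775, -0.262,  0.027]), array([238., 321.])), (0.21, array([0.344, 0.36 , 0.032]), array([349., 152.]))] (np.float64(386.91276964921394), np.float64(196.74277199615514)) (np.float64(392.8902365513333), np.float64(178.37158058814862)) (np.float64(399.69273874886164), np.float64(157.46471954306801))
side [(0.58, array([0.579, 0.314, 0.165]), array([244., 139.]))] (np.float64(246.5943631318018), np.float64(159.85023097275385)) (np.float64(245.44111716025486), np.float64(143.8706759275251)) (np.float64(244.17870586052442), np.float64(126.37850916391388))
```

View pics/e.png

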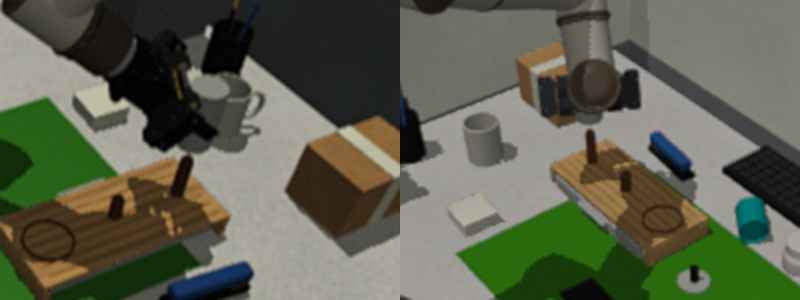

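In the scene view (left half) the tumbler hangs mouth-down at about (205,100), above the tall peg tip at (187,160). The side view (right half) has it in line at (590,115) over the peg at (590,132). I'll lower it with a force guard.

```bash
cat >> h.py <<'E'
def lower(g,o):
    h=env.move_straight(tcp(g+[0,0,.010],o),rate=.1,force_limit=8)
    p=env.read_state();print('upper',h,p['position']-tcp(g,o))
    if h: return False
    h=env.move_straight(tcp(g-[0,0,.006],o),rate=.02,force_limit=4)
    p=env.read_state();print('touch',h,p['position']-tcp(g,o),p['force'],p['clock'])
    return True
def release(o):
    p0=env.read_state()['position']; d=R.from_euler('xyz',o,degrees=True).as_matrix()[:,1]
    env.gripper_to(1.0); env.dwell(.1)
    env.move_straight(p0-.09*d,rate=.15)
    env.move_straight(p0-.09*d+[0,0,.08],rate=.25)
E
python3 - <<'E'
from h import *
o=place_rot(H,TAU,S);g=TALL+[0,0,.0525]
if lower(g,o):
    release(o)
    f=env.grab_frame('scene');s=env.grab_frame('side');print(env.read_state()['clock'])
    save(f,'q1');save(s,'q2')
    for q in (f,s): 
        m=mask(q,'tumbler',proj(q,g),30)
        if m is not None: print(fit([(q,m)],lambda x:cyl([x[0],x[1],x[2]],[0,0,1],.027,.105),g,[.01,.01,.01]))
    a=f['image'][100:250,300:500];b=s['image'][80:230,150:350]
    cv2.imwrite('pics/e2.png',np.hstack([cv2.resize(a,(400,300),interpolation=2),cv2.resize(b,(400,300),interpolation=2)]))
E
```

```text
upper False [0.00036214 0.00018461 0.01075744]
touch True [ 6.32813822e-05  2.45129959e-04 -2.72224884e-04] [-0.21156569 -0.48216506  3.53238526] 22.6583
24.925
(array([0.59836035, 0.33199351, 0.100945  ]), np.float64(0.057013971917543205))
(array([0.60149653, 0.34346412, 0.05890333]), np.float64(0.30141371032275266))
```

View pics/e2.png

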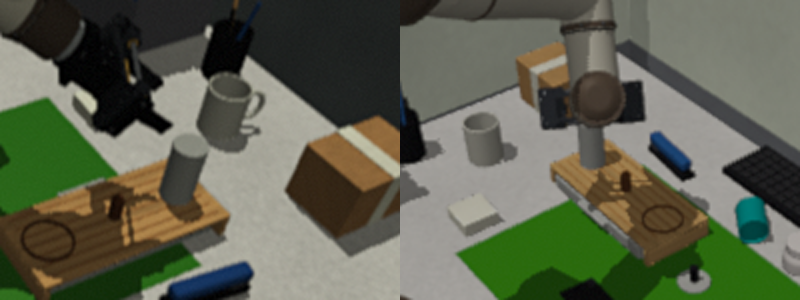

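The tumbler stands upright on the tall peg in both views, scene (185,165) and side (592,140). Next is the cup.

```bash
python3 - <<'E'
from h import *
env.goto([.5,-.05,.33],grasp_rot(TA,TAU,S))
pick(CUP,TA,62)
op=env.read_state()['opening']*87
if 58<op<66:
    o,g=place(SHORT,.036,.08)
    env.dwell(.1)
    if lower(g,o):
        release(o)
f=env.grab_frame('scene');s=env.grab_frame('side');print(env.read_state()['clock'])
a=f['image'][100:250,300:500];b=s['image'][80:230,150:350]
cv2.imwrite('pics/e3.png',np.hstack([cv2.resize(a,(400,300),interpolation=2),cv2.resize(b,(400,300),interpolation=2)]))
E
```

```text
pick hit False opening mm 61.916612921649445 want 62
lifted 61.90440289483807 35.1833
upper False [3.92612769e-04 7.37004176e-05 1.07069239e-02]
touch True [ 1.58434345e-04  9.81992646e-05 -5.71782409e-05] [ 0.14265782 -0.72017923  2.51293186] 39.45
41.6167
```

View pics/e3.png

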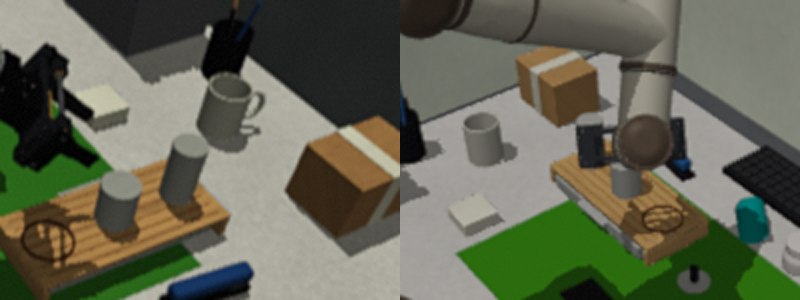

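The cup stands upright on the short peg at (120,200) in the scene view, beside the tumbler. Next I'll measure the lid and the ring from near.

```bash
python3 - <<'E'
from h import *
import h
D=[-90,0,90]
env.goto([.57,.03,.25],D);env.dwell(.15);B=env.grab_frame('wrist');save(B,'w_lid')
c0=(.562,-.042)
m=mask(B,'lid',proj(B,(*c0,.01)),30)
if m is None: m=mask(B,'lid_knob',proj(B,(*c0,.01)),30)
def cost(x):
    a=np.maximum(sil(B,cyl([*x,.002],[0,0,1],.031,.004)),sil(B,cyl([*x,.0205],[0,0,1],.009,.033)))
    return 1-np.minimum(a,m).sum()/np.maximum(a,m).sum()
if m is not None:
    r=minimize(cost,c0,method='Nelder-Mead',options=dict(initial_simplex=[c0,(c0[0]+.01,c0[1]),(c0[0],c0[1]+.01)]));print('lid',r.x,r.fun)
q=mask(B,'lid_ring',proj(B,RING+[0,0,.005]),30)
if q is not None:
    v,u=np.nonzero(q);hm=np.zeros((420,560),np.uint8);cv2.fillConvexPoly(hm,cv2.convexHull(np.column_stack([u,v]).astype(np.int32)),1)
    print('ring',fit([(B,hm.astype(float))],lambda x:cyl([x[0],x[1],.0475],[0,0,1],.041,.005),RING[:2],[.008,.008]))
print(env.read_state()['clock'])
im=B['image'].copy()
for P,rad,z,col in ((r.x,.031,.004,(0,0,255)),(r.x,.009,.037,(255,0,0)),(RING[:2],.041,.05,(255,0,255)),(RING[:2],.037,.05,(255,0,255))):
    pts=cyl([*P,z],[0,0,1],rad,0)[:40];cv2.polylines(im,[np.array([proj(B,p) for p in pts]).astype(np.int32)],True,col,1)
cv2.imwrite('pics/w_lid2.png',cv2.resize(im[0:260,130:430],(692,600),interpolation=2))
E
```

```text
lid [ 0.56268379 -0.04075517] 0.03622624089652682
ring (array([0.59492247, 0.09500206]), np.float64(0.019020009320785736))
42.9917
```

View pics/w_lid2.png

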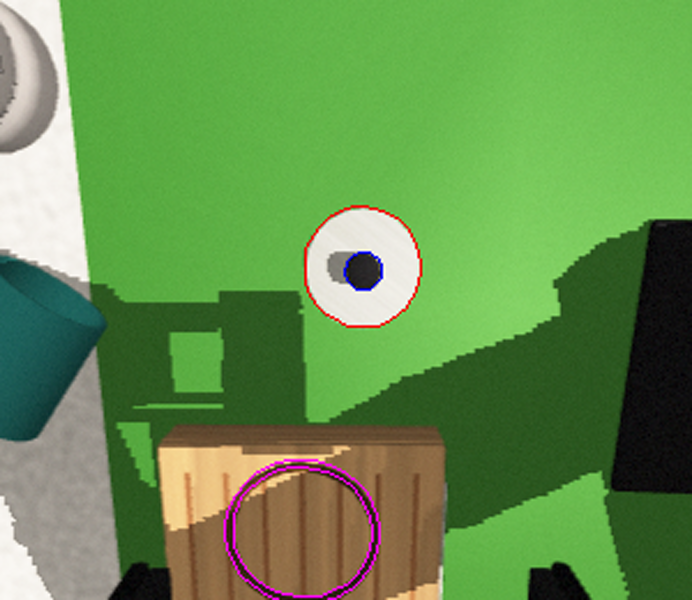

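The lid outline fits (red at (362,267)), with the knob outlined in blue, and the ring overlay (magenta at (303,532)) matches. Now I'll pick and place the lid.

```bash
python3 - <<'E'
from h import *
D=[-90,0,90];L=np.array([.5627,-.0408]);T=np.array([.5947,.0942])
env.gripper_to(.6)
env.goto([*L,.10],D)
h=env.move_straight([*L,.008],rate=.08,force_limit=10)
env.gripper_to(0,25);s=env.read_state();print(h,s['opening']*87,s['position'])
z0=s['position'][2]
env.move_straight([*L,.15],rate=.2);print(env.read_state()['opening']*87)
env.move_straight([*T,.15],rate=.15)
env.move_straight([*T,z0+.045+.008],rate=.1,force_limit=10)
f=env.grab_frame('scene')
h=env.move_straight([*T,z0+.045-.004],rate=.02,force_limit=3.5)
s=env.read_state();print(h,s['position'],z0+.045,s['force'],s['clock'])
env.gripper_to(.5);env.dwell(.1)
env.move_straight([*T,.22],rate=.12)
env.goto([.5,-.06,.33],D);env.dwell(.2)
print(env.read_state()['clock'])
f=env.grab_frame('scene');s=env.grab_frame('side')
for n,q in (('scene',f),('side',s)):
    for t in ('lid','tumbler','cup','tray_lip'): print(n,t,[(round(r['score'],2),np.round(r['xyz'],3)) for r in env.search_frame(q,t)][:4])
    print(proj(q,[*T,.045]),proj(q,[*T,.082]))
a=f['image'][130:280,260:460];b=s['image'][100:250,180:380]
cv2.imwrite('pics/e4.png',np.hstack([cv2.resize(a,(400,300),interpolation=2),cv2.resize(b,(400,300),interpolation=2)]))
E
```

```text
False 17.213090320600948 [ 0.56263528 -0.04084071  0.00803952]
17.185163705620173
True [0.59480658 0.09424346 0.05303706] 0.05303951816335997 [-0.63470825  0.46350685  3.5408121 ] 50.0417
53.5083
scene lid [(0.6, array([0.596, 0.086, 0.047]))]
scene tumbler [(0.88, array([0.611, 0.317, 0.118]))]
scene cup [(0.88, array([0.608, 0.202, 0.102])), (0.86, array([ 0.272, -0.322,  0.053])), (0.8, array([ 0.754, -0.011,  0.054])), (0.78, array([ 0.773, -0.397,  0.053]))]
scene tray_lip [(0.47, array([0.66 , 0.207, 0.014]))]
(np.float64(323.129487629125), np.float64(220.55561708977388)) (np.float64(324.51531491607017), np.float64(212.2952033521324))
side lid [(0.65, array([0.591, 0.087, 0.053]))]
side tumbler [(0.78, array([0.585, 0.316, 0.111]))]
side cup [(0.76, array([ 0.252, -0.323,  0.052])), (0.72, array([ 0.756, -0.402,  0.051])), (0.71, array([0.592, 0.087, 0.051])), (0.69, array([0.587, 0.198, 0.102]))]
side tray_lip []
(np.float64(281.480539696449), np.float64(188.78473173810113)) (np.float64(281.41707190469623), np.float64(181.35103061306353))
```

View pics/e4.png

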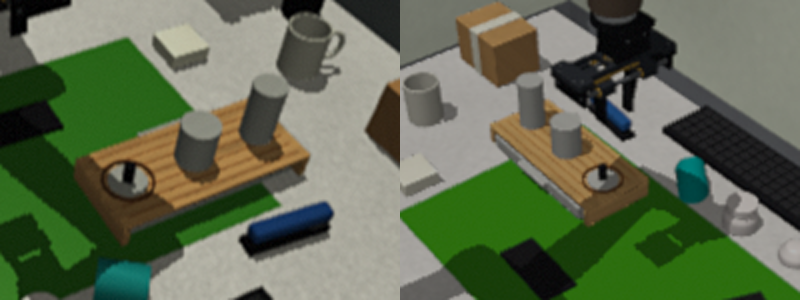

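The lid lies inside the ring, knob up, at (128,180), and both vessels are upright. I'll check the tray once more from near and then hand in.

```bash
python3 - <<'E'
from h import *
env.goto([.50,.10,.33],[-90,0,90]);env.dwell(.2);B=env.grab_frame('wrist')
im=B['image'].copy()
for y0,y1,x,z,c in ((.168,.258,.5035,.028,(0,0,255)),(.05,.38,.5205,.045,(255,0,0))):
    cv2.line(im,*[tuple(int(round(k)) for k in proj(B,[x,y,z])) for y in (y0,y1)],c,1)
cv2.imwrite('pics/t.png',np.hstack([cv2.resize(B['image'][100:275,150:330],(400,389),interpolation=2),cv2.resize(im[100:275,150:330],(400,389),interpolation=0)]))
print(env.read_state()['clock'],env.read_state()['opening'])
E
```

```text
54.9417 0.5019404392584494
```

View pics/t.png

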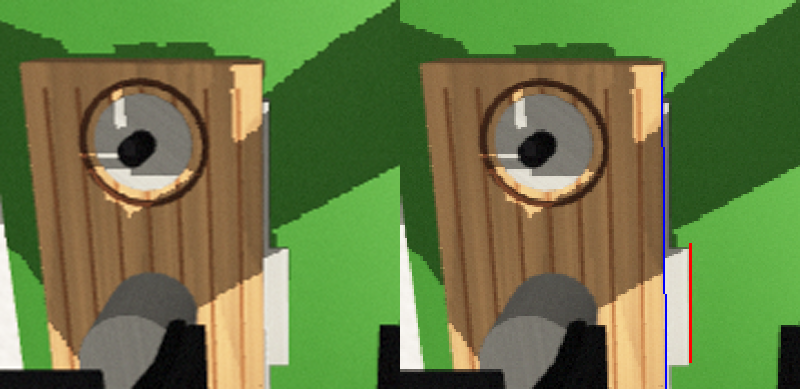

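The lid is centred in the ring, and the lip's edge (x≈688) lies on the predicted home line (red, 690). The tray is home, so I'm handing in.

```bash
python3 -c "
from workcell import env
env.close_job();print(env.read_state()['clock'])"
```

```text
the job is handed in; nothing more can be done
the job is handed in; nothing more can be done
```

The job is done in the order asked and handed in, about 55 s into the 72 s allowed.

- **Tray:** I pushed it until it met a firm stop. In the last close picture its lip edge was on the predicted home line, within about 1 mm. The network gave only one low-score sighting of the lip at the end, in the wrong place, so I relied on the picture.
- **Tumbler and cup:** the tumbler is over the tall peg and the cup over the short peg, mouth down. Each was lowered until it touched the deck, within 0.3 mm of the expected height. Both stood upright in the last pictures, with the gripper clear of everything. The tumbler's position fit agreed in the scene view; in the side view, where the arm hid part of it, the fit was poor, so I set it aside.
- **Lid:** it lies knob up inside the ring, set down until it touched at the expected height. The last picture shows it clear of the ring all round.

None of my moves went near the other things or the coloured look-alikes. They looked unmoved in the pictures I viewed, but I did not measure them.

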